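# Show the student which paint, cup and fruit

## Robot

A 6-joint arm with a two-finger parallel gripper is mounted at the origin on the work surface. World frame = base frame: x ahead of the robot, y to its left, z up, the work surface at z = 0. Lengths are in m, angles in degrees, forces in N, time in s.
With the tool pointing down it reaches from about 0.25 to 0.775 m from the base axis. Payload 4 kg.
Tool frame: the origin (TCP) lies between the finger pads, 19 mm behind the fingertips; this is the grasp point; z points along the fingers, y is the line along which they close (so a half turn about z gives the same grasp; the last joint's range is limited). The gripper opens to 85 mm and grips with 20 to 120 N. Pads are 22 mm wide; open, the fingers measure 114 mm over their backs; the gripper's body (76 mm by 85 mm) begins 54 mm behind the grasp point. The pads swing forward as they close: fully open they stand 13 mm farther back than shut.
Start: joints at [64.509, 4.996, 78.535, -0, 96.463, -5.907], TCP at [0.184, 0.518, 0.25] pointing down, gripper open.
Joint ranges: [-177.83, 177.83], [-43.37, 116.18], [15.69, 146.23], [-61.86, 241.86], [9.47, 152.12], [-147.06, 147.06]. Speed limits (degrees/s): [159.86, 159.86, 180, 180, 180, 180].

## Interface

Orientations are given as a 3x3 rotation matrix whose columns are the frame's x, y, z axes.
In Python, from station import env gives the robot as it stands.
- The arm moves only by the tool carry_out, never from a script. Its argument "increments" is a list of rows, each a list of 2 entries, a list of its own where there are three numbers: the shift along the tool's x, y, z as a fraction of full scale, then the turn about the tool's z as a fraction of full scale. A call has 1 to 12 rows; each row is the pose to reach, as a shift and turn from the pose commanded when the call began, along the tool's axes at that moment, turning the shorter way round; what a row does not reach only later rows make up. Full scale, the value 1, is 100 mm for a shift and pi rad for a turn. A row lasts 1/8 s, in which the tool goes at most 62.5 mm and 10.7 degrees, less where a joint would pass 70% of its speed; a pose out of reach is approached as far as the arm can. A call with a number of a shift or a turn outside -1 to 1 is refused whole. A call with a gripper value outside its range is refused whole. "fingers" is the closure, from -1 (fully open) to 1 (shut), set as the call begins (left out, the last holds). The fingers move at their own pace and stop on an object; "newtons" is the grip in N (left out, the last holds). Time passes only in rows, so rows that repeat a pose let the fingers close. It gives the time, the measured TCP pose, the force, the opening and the grip force at its end, in the units of the state.
- env.sense(): the state, without advancing time (a new reading comes with each control period).
- env.grab_frame(name): name is "side" or "top"; returns a dict with "pixels" (400x640x3 uint8, red, green, blue), "depth" (400x640 float32, m along the optical axis (not along the pixel's ray), 0 where there is no reading), "fx", "fy", "cx", "cy" (pixels), "k1" (the pictures are not rectified: a ray, as slopes to the right and down, at radius r is drawn at 1 + k1 r^2 times it, then the intrinsics apply), "position" and "attitude" of the camera in the world. Camera axes: x right, y down, z forward; pixel columns grow to the right and rows downward; lengths in m; the calibration is good to about 2 mm. A picture is of the moment at which its call begins.
- env.close_job(): hands the job in; it is judged then, once.
Trained networks look in the newest picture that a camera, given by its name, has taken for a name from the list of things; names that differ only in an ending like _2 or _b are one class to them, and where a whole thing is asked for, a point or a joint stands for the part that bears it (a point fixed in the world has none). Each returns a list of dicts, best first, with "conf" (0 to 1); they miss things now and then, are a little off and sometimes report something else, mostly with a low value. They report only what shows in the picture. A call takes as long as a camera call.
- env.spot_in(camera, name): "rect" ([left, top, right, bottom] in pixels, round what is visible of it).
The state is a dict: "time_s": time; "joint_pos": joint angles; "qvel": joint speeds; "tau": joint torques, N m; "ee_pos": TCP position; "orientation": TCP orientation; "contact_force": force on the tool from outside, world axes, zero at the start; "moment": the same for the moment, N m; "finger_gap": opening from 0.0 (shut) to 1.0 (fully open); "gripper_force": force on a finger pad.
Only numpy, scipy, OpenCV 4.12 (cv2) and the standard library are available. Lean on these libraries where they do the work, as an engineer would, in place of code of your own. Each camera call takes 0.05 s, during which the arm holds its last target. There are 200 camera calls.

## Task

Show the student across the table how to finish the still life by pointing down with the fingertips: first at the jar with the red lid for about two seconds, then at the clean empty cup in the paint tray for about two seconds, and last at the blank white apple in the picture, where the program finishes with the arm still pointing. Each time bring the fingertips over the middle of the thing and to within about 3 cm above it. Touch nothing and disturb nothing at any time, and do not dip down over any other jar, cup or fruit.

Things in the scene. Friction and masses are not known exactly. Their poses are not given: they have to be found in the camera images.
- jar_red_lid (a point): centre of the top of the red lid of the red paint jar, a loose upright jar 60 mm across and 75 mm tall, standing on the table at the robot's left among three jars alike in other colours; z is up
- cup_empty_top (a point): centre of the rim of the clean, empty white cup, 42 mm across and 14 mm deep. It is one of six such cups in two rows of three, 50 mm apart, fixed on a grey paint tray (100 x 150 x 8 mm) at the robot's right; the other five are filled with hard paint cakes. The rim is 22 mm above the table; z is up
- apple_blank_mid (a point): middle of the unpainted apple, a flat white shape (51 x 67 mm) with dark outline and stem, on the canvas (160 x 280 mm) of the picture ahead of the robot. The canvas is fixed on a low easel and slopes down away from the robot by 0.26 rad; it is 60 mm above the table here, 81 mm at its high edge. Three fruits lie in a row across it, 85 mm apart; z is up
- jar_yellow_lid (a point): centre of the lid top of the yellow paint jar, 75 mm above the table; a wrong one
- jar_green_lid (a point): centre of the lid top of the green paint jar, 75 mm above the table; a wrong one
- jar_blue_lid (a point): centre of the lid top of the blue paint jar, 75 mm above the table; a wrong one
- cake_ochre_top (a point): centre of the top of the cup filled with ochre paint cake in the tray, 22 mm above the table; a wrong one
- cake_brown_top (a point): centre of the top of the cup filled with brown paint cake in the tray, 22 mm above the table; a wrong one
- cake_purple_top (a point): centre of the top of the cup filled with purple paint cake in the tray, 22 mm above the table; a wrong one
- cake_turquoise_top (a point): centre of the top of the cup filled with turquoise paint cake in the tray, 22 mm above the table; a wrong one
- cake_black_top (a point): centre of the top of the cup filled with black paint cake in the tray, 22 mm above the table; a wrong one
- lemon_mid (a point): middle of the painted yellow lemon in the picture, flat on the canvas, 60 mm above the table; a wrong one
- pear_mid (a point): middle of the painted green pear in the picture, flat on the canvas, 60 mm above the table; a wrong one
- jar_red: the red paint jar, loose, 60 mm across, 75 mm tall; origin at the centre of its underside; to be left alone
- jar_yellow: the yellow paint jar, loose, 60 mm across, 75 mm tall; origin at the centre of its underside; to be left alone
- jar_green: the green paint jar, loose, 60 mm across, 75 mm tall; origin at the centre of its underside; to be left alone
- jar_blue: the blue paint jar, loose, 60 mm across, 75 mm tall; origin at the centre of its underside; to be left alone
- water_pot: clear plastic pot, 80 mm across, 85 mm tall, loose; origin at the centre of its underside; to be left alone
- tube: white paint tube lying down, 103 mm long, 28 mm thick, loose, right of the picture; origin under its middle; to be left alone
- brush: loose brush lying between the robot and the picture, 180 mm long, 14 mm wide, 10 mm high; origin under it near its middle; to be left alone
- medium: amber jar with white lid, 64 mm across, 90 mm tall, loose, left of the picture; the tallest loose thing; origin at the centre of its underside; to be left alone
- palette_knife: loose palette knife with wooden handle and steel blade, lying right of the picture, 190 mm long, 20 mm wide, 14 mm high; origin under its middle; to be left alone

How it is judged (in metres and radians):
On the way, in this order (a step that is already met when the one before it is completed fails the run):
1. point down at the red jar's lid, from just above it, for 1.5 s (horizontal distance between the grasp point and jar_red_lid below 0.02 m and z of the grasp point in the frame of jar_red_lid between 0.01 and 0.065 m and angle between the grasp point's own z axis and vertical above 2.35 rad), for 1.5 s.
2. then point down at the empty cup, from just above it, for 1.5 s (horizontal distance between the grasp point and cup_empty_top below 0.02 m and z of the grasp point in the frame of cup_empty_top between 0.01 and 0.065 m and angle between the grasp point's own z axis and vertical above 2.35 rad), for 1.5 s.
At the end, for the whole second after the job is handed in: The tool point is over the middle of the blank apple (within 20 mm sideways, 10 to 65 mm above it, so the fingertips are within about 45 mm), the tool points down to within 45 degrees, and every loose thing is at rest within 6 mm of where it started (horizontal distance between the grasp point and apple_blank_mid below 0.02 m and z of the grasp point in the frame of apple_blank_mid between 0.01 and 0.065 m and angle between the grasp point's own z axis and vertical above 2.35 rad and distance of each of jar_red, jar_yellow, jar_green, jar_blue, water_pot, tube, brush, medium, palette_knife from where it was at the start of the episode below 0.006 m and linear speed of each of jar_red, jar_yellow, jar_green, jar_blue, water_pot, tube, brush, medium, palette_knife below 0.02 m/s); the robot touches nothing.
It fails at once if the robot touches something (contact force between any of the fingers, the arm and anything else above 0.3 N).
It fails at once if the robot dips over a wrong jar, cup or fruit (tool point within 15 mm sideways and less than 50 mm above it) ((horizontal distance between the grasp point and jar_yellow_lid below 0.015 m and z of the grasp point in the frame of jar_yellow_lid between -0.05 and 0.05 m) or (horizontal distance between the grasp point and jar_green_lid below 0.015 m and z of the grasp point in the frame of jar_green_lid between -0.05 and 0.05 m) or (horizontal distance between the grasp point and jar_blue_lid below 0.015 m and z of the grasp point in the frame of jar_blue_lid between -0.05 and 0.05 m) or (horizontal distance between the grasp point and cake_ochre_top below 0.015 m and z of the grasp point in the frame of cake_ochre_top between -0.05 and 0.05 m) or (horizontal distance between the grasp point and cake_brown_top below 0.015 m and z of the grasp point in the frame of cake_brown_top between -0.05 and 0.05 m) or (horizontal distance between the grasp point and cake_purple_top below 0.015 m and z of the grasp point in the frame of cake_purple_top between -0.05 and 0.05 m) or (horizontal distance between the grasp point and cake_turquoise_top below 0.015 m and z of the grasp point in the frame of cake_turquoise_top between -0.05 and 0.05 m) or (horizontal distance between the grasp point and cake_black_top below 0.015 m and z of the grasp point in the frame of cake_black_top between -0.05 and 0.05 m) or (horizontal distance between the grasp point and lemon_mid below 0.015 m and z of the grasp point in the frame of lemon_mid between -0.05 and 0.05 m) or (horizontal distance between the grasp point and pear_mid below 0.015 m and z of the grasp point in the frame of pear_mid between -0.05 and 0.05 m)).
It fails at once if a loose thing is moved by more than 6 mm (distance of any of jar_red, jar_yellow, jar_green, jar_blue, water_pot, tube, brush, medium, palette_knife from where it was at the start of the episode above 0.006 m).
It also fails if it takes over 54 s, if anything falls off the work surface, if the arm or the gripper's body presses on something with over 40 N, if the wrist force passes 120 N, or if a joint passes its speed limit or range.

## Working session

There is one attempt and no reset: what is moved stays moved. The work goes in short steps, Python scripts to look and compute and a tool call to move; the robot and the scene stay as the last step left them, time stands still between calls to the robot, and variables do not carry over. Pictures are saved under pics/ and viewed, at most 10 in all, crops included, and the job is handed in when it is done.

Besides the shell and the picture viewer there is one more tool, called after ">>>" by a JSON object that holds its "method" and its "body". carry_out: Moves the arm, as the interface text tells. Its arguments: {"type":"object","properties":{"increments":{"type":"array","items":{"type":"array"}},"fingers":{"type":"number"},"newtons":{"type":"number"}},"required":["increments"]}

```bash
mkdir -p pics
cat > h.py <<'E'
import numpy as np, cv2
from station import env
def grab(n):
    f=env.grab_frame(n); return f
def world(f,u,v,d=None,z=None):
    K=np.array([[f['fx'],0,f['cx']],[0,f['fy'],f['cy']],[0,0,1.]])
    p=cv2.undistortPoints(np.array([[[u,v]]],float),K,np.array([f['k1'],0,0,0.]))[0,0]
    ray=np.array(f['attitude'])@np.array([p[0],p[1],1.]); o=np.array(f['position'])
    if z is not None: d=(z-o[2])/ray[2]
    elif d is None: d=np.median(f['depth'][int(v)-1:int(v)+2,int(u)-1:int(u)+2])
    return o+d*ray
E
python3 - <<'E'
from h import *
for n in ('top','side'):
    f=grab(n); cv2.imwrite(f'pics/{n}1.png',f['pixels'][:,:,::-1])
    print(n,np.round(f['position'],3))
    for t,z in [('jar_red_lid',.075),('jar_yellow_lid',.075),('jar_green_lid',.075),('jar_blue_lid',.075),('cup_empty_top',.022),('cake_ochre_top',.022),('cake_black_top',.022),('apple_blank_mid',.06),('lemon_mid',.06),('pear_mid',.06),('medium',.09),('water_pot',.085)]:
        for r in env.spot_in(n,t)[:2]:
            a=r['rect']; u,v=(a[0]+a[2])/2,(a[1]+a[3])/2
            print(t,round(r['conf'],2),np.round(a),np.round(world(f,u,v,z=z),3),np.round(world(f,u,v),3))
E
```

```text
top [0.483 0.024 1.208]
jar_red_lid 0.56 [231. 249. 256. 269.] [0.424 0.204 0.075] [0.424 0.204 0.073]
jar_red_lid 0.46 [191. 144. 221. 170.] [0.681 0.3   0.075] [0.678 0.296 0.09 ]
jar_yellow_lid 0.58 [183. 242. 207. 263.] [0.441 0.325 0.075] [0.441 0.326 0.073]
jar_green_lid 0.76 [206. 192. 230. 215.] [0.563 0.269 0.075] [0.563 0.269 0.076]
jar_blue_lid 0.75 [158. 203. 186. 226.] [0.537 0.384 0.075] [0.537 0.384 0.076]
jar_blue_lid 0.35 [442. 223. 456. 234.] [ 0.495 -0.312  0.075] [ 0.495 -0.329  0.02 ]
cup_empty_top 0.5 [407. 226. 423. 239.] [ 0.486 -0.237  0.022] [ 0.486 -0.239  0.012]
cup_empty_top 0.49 [182. 242. 207. 262.] [0.441 0.34  0.022] [0.443 0.327 0.074]
cake_ochre_top 0.56 [428. 238. 441. 256.] [ 0.447 -0.289  0.022] [ 0.447 -0.288  0.023]
cake_black_top 0.54 [422. 220. 439. 236.] [ 0.497 -0.279  0.022] [ 0.497 -0.279  0.02 ]
apple_blank_mid 0.9 [273. 151. 299. 172.] [0.67  0.099 0.06 ] [0.67  0.099 0.062]
apple_blank_mid 0.64 [204. 194. 230. 213.] [0.564 0.274 0.06 ] [0.563 0.27  0.076]
lemon_mid 0.9 [307. 146. 332. 166.] [0.683 0.013 0.06 ] [0.683 0.013 0.062]
pear_
[... 1097 characters left out ...]
46. 148. 362. 162.] [0.699 0.141 0.022] [0.676 0.084 0.064]
cake_black_top 0.72 [326. 274. 345. 288.] [ 0.493 -0.293  0.022] [ 0.493 -0.293  0.022]
apple_blank_mid 0.22 [242. 115. 261. 139.] [0.44  0.321 0.06 ] [0.439 0.309 0.068]
lemon_mid 0.57 [357. 162. 376. 176.] [0.687 0.019 0.06 ] [0.686 0.015 0.063]
lemon_mid 0.37 [370. 181. 397. 194.] [ 0.698 -0.068  0.06 ] [ 0.697 -0.07   0.062]
pear_mid 0.68 [370. 181. 397. 194.] [ 0.699 -0.069  0.06 ] [ 0.698 -0.071  0.061]
medium 0.89 [328. 104. 342. 138.] [0.67  0.228 0.09 ] [0.686 0.274 0.061]
water_pot 0.77 [244. 159. 272. 201.] [0.398 0.025 0.085] [0.4   0.04  0.073]
water_pot 0.45 [246. 135. 267. 160.] [0.426 0.169 0.085] [0.429 0.187 0.073]
```

View pics/top1.png

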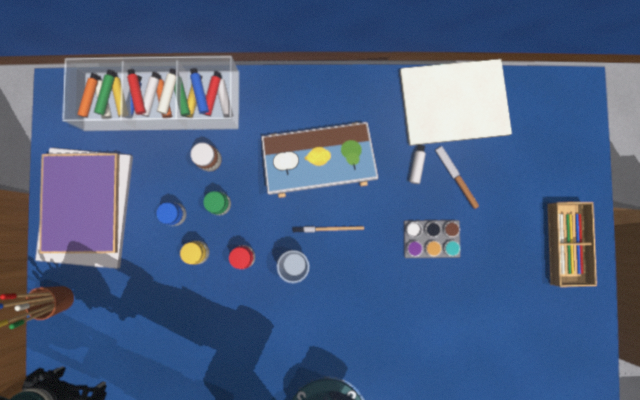

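Run:
```python
from h import *
i=cv2.imread('pics/top1.png')
cv2.imwrite('pics/tray.png',cv2.resize(i[200:275,380:480],None,fx=8,fy=8,interpolation=cv2.INTER_CUBIC)[:600])
s=env.sense();print(s['ee_pos'],np.round(s['orientation'],3),s['time_s'],s['finger_gap'])
```

```text
[0.18436979 0.51818407 0.25002093] [[-0.942  0.335 -0.   ]
 [ 0.335  0.942  0.   ]
 [ 0.     0.    -1.   ]] 1.3 1.0047366817255712
```

View pics/tray.png

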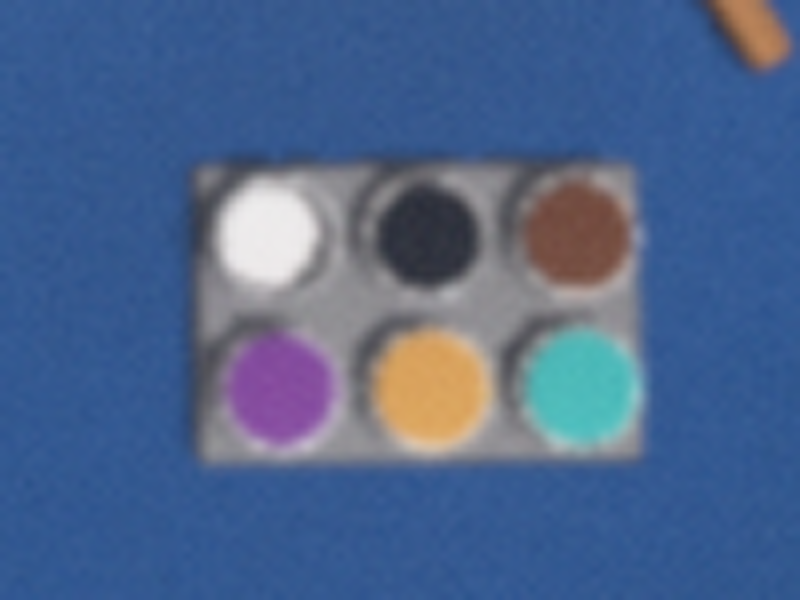

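View pics/side1.png

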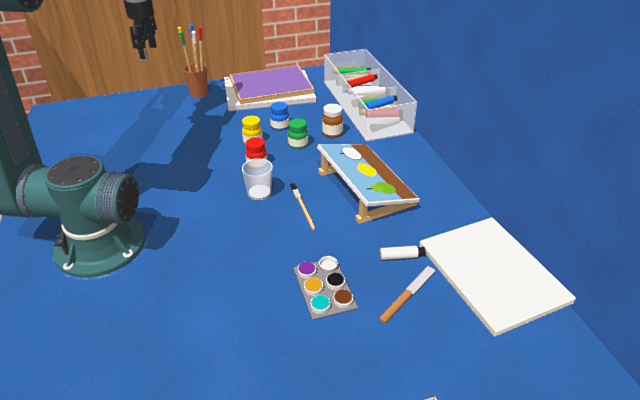

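Top view: red lid at (240,257), empty white cup at (414,229) in the tray's far left corner, and blank apple at (286,160). The side view agrees: cup (328,263), red lid (256,147), apple about (351,153). The networks' top-view rects match, apart from wrong low-confidence second answers. Next I refine the centres by colour.

Run:
```python
from h import *
f=grab('top'); hsv=cv2.cvtColor(f['pixels'],cv2.COLOR_RGB2HSV)
R=env.sense()['orientation']
def blob(name,u,v,r,test,z):
    m=np.zeros((400,640),np.uint8); s=(slice(v-r,v+r+1),slice(u-r,u+r+1)); m[s]=test(hsv[s])
    n,l,st,c=cv2.connectedComponentsWithStats(m); k=1+np.argmax(st[1:,4])
    p=world(f,*c[k],z=z); print(name,st[k],np.round(c[k],1),np.round(p,4)); return p
H=lambda a,b:(lambda q:((q[...,0]>=a)&(q[...,0]<=b)&(q[...,1]>90)&(q[...,2]>90)).astype(np.uint8))
W=lambda q:((q[...,1]<45)&(q[...,2]>185)).astype(np.uint8)
red=blob('red',240,257,16,lambda q:(((q[...,0]<8)|(q[...,0]>172))&(q[...,1]>120)&(q[...,2]>150)).astype(np.uint8),.075)
cup=blob('cup',414,229,9,W,.022); ap=blob('apple',286,161,16,W,.06)
pu=blob('purple',415,249,9,H(130,160),.022);oc=blob('ochre',434,248,9,H(8,28),.022);tu=blob('turq',453,248,9,H(75,98),.022)
bl=blob('black',433,229,9,lambda q:(q[...,2]<70).astype(np.uint8),.022)
print('cup est',pu+bl-oc, np.linalg.norm(cup-pu),np.linalg.norm(pu-oc))
print('apple depth',np.round(world(f,286,161),3))
p=env.sense()['ee_pos']
for a,t in (('red',red),('cup',cup),('apple',ap)):
    d=t+[0,0,.045]-p; print(a,np.round(R.T@d*10,2));
```

```text
red [229 248  24  21 378] [240.3 258. ] [0.4266 0.2125 0.075 ]
cup [408 223  12  13 123] [413.  229.1] [ 0.4947 -0.2321  0.022 ]
apple [274 152  24  18 346] [285.5 160.4] [0.6729 0.0998 0.06  ]
purple [409 242  12  13 125] [414.5 248. ] [ 0.4448 -0.2351  0.022 ]
ochre [427 242  14  13 148] [433.3 248.1] [ 0.4442 -0.285   0.022 ]
turq [446 242  14  13 143] [452.2 247.9] [ 0.4439 -0.3352  0.022 ]
black [428 224  11  11  94] [433.1 229.1] [ 0.4941 -0.2854  0.022 ]
cup est [ 0.49475651 -0.23546766  0.022     ] 0.049944884383865504 0.04993080069486374
apple depth [0.671 0.098 0.063]
red [-3.31 -2.07  1.3 ]
cup [-5.44 -6.03  1.83]
apple [-6.   -2.3   1.45]
```

Measurements agree: cup spacing is 49.9 mm and the heights match. I'll shut the fingers and move at height to the red jar.

>>> {"method": "carry_out", "body": {"increments": [[[-0.2,-0.13,0],0],[[-0.4,-0.26,0],0],[[-0.6,-0.39,0],0],[[-0.83,-0.52,0],0],[[-0.83,-0.52,0],0]], "fingers": 1}}

```text
time_s: 1.98
ee_pos: [0.2459, 0.4406, 0.2502]
orientation: [[-0.941, 0.338, 0.0], [0.338, 0.941, 0.0], [-0.0, 0.0, -1.0]]
contact_force: [0.7, -0.5, -0.3]
finger_gap: 0.002
gripper_force: 0.0
```

>>> {"method": "carry_out", "body": {"increments": [[[-0.2,-0.13,0],0],[[-0.4,-0.26,0],0],[[-0.6,-0.39,0],0],[[-0.83,-0.52,0],0],[[-0.83,-0.52,0],0]]}}

```text
time_s: 2.6
ee_pos: [0.3062, 0.3645, 0.2501]
orientation: [[-0.942, 0.337, -0.0], [0.337, 0.942, 0.001], [0.0, 0.001, -1.0]]
contact_force: [-0.3, 0.2, 0.1]
finger_gap: 0.0
gripper_force: 0.0
```

>>> {"method": "carry_out", "body": {"increments": [[[-0.2,-0.13,0],0],[[-0.4,-0.26,0],0],[[-0.6,-0.39,0],0],[[-0.83,-0.52,0],0],[[-0.83,-0.52,0],0]]}}

```text
time_s: 3.22
ee_pos: [0.3668, 0.2881, 0.25]
orientation: [[-0.942, 0.336, -0.0], [0.336, 0.942, 0.001], [0.001, 0.001, -1.0]]
contact_force: [0.0, 0.3, -0.5]
finger_gap: 0.001
gripper_force: 0.0
```

>>> {"method": "carry_out", "body": {"increments": [[[-0.2,-0.13,0],0],[[-0.4,-0.26,0],0],[[-0.6,-0.39,0],0],[[-0.82,-0.52,0],0],[[-0.82,-0.52,0],0],[[-0.82,-0.52,0],0]]}}

```text
time_s: 3.98
ee_pos: [0.4258, 0.2126, 0.25]
orientation: [[-0.943, 0.334, -0.001], [0.334, 0.943, 0.001], [0.001, 0.001, -1.0]]
contact_force: [0.0, 0.3, 0.3]
finger_gap: -0.003
gripper_force: 0.0
```

>>> {"method": "carry_out", "body": {"increments": [[[0,0,0.25],0],[[0,0,0.5],0],[[0,0,0.7],0],[[0,0,0.8],0]]}}

```text
time_s: 4.47
ee_pos: [0.4252, 0.2122, 0.1688]
orientation: [[-0.943, 0.334, -0.002], [0.334, 0.943, -0.0], [0.002, -0.001, -1.0]]
contact_force: [-0.4, -0.1, 0.2]
finger_gap: -0.006
gripper_force: 0.0
```

>>> {"method": "carry_out", "body": {"increments": [[[0,0,0.2],0],[[0,0,0.4],0],[[0,0,0.48],0],[[0,0,0.48],0],[[0,0,0.48],0],[[0,0,0.48],0],[[0,0,0.48],0],[[0,0,0.48],0]]}}

```text
time_s: 5.48
ee_pos: [0.4266, 0.2113, 0.1223]
orientation: [[-0.942, 0.335, 0.0], [0.335, 0.942, 0.0], [-0.0, 0.0, -1.0]]
contact_force: [0.1, -0.5, -0.3]
finger_gap: -0.001
gripper_force: 0.0
```

Run:
```python
from h import *
f=grab('side'); cv2.imwrite('pics/side2.png',cv2.resize(f['pixels'][60:220,180:400,::-1],None,fx=3,fy=3))
```

```text
(no output)
```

View pics/side2.png

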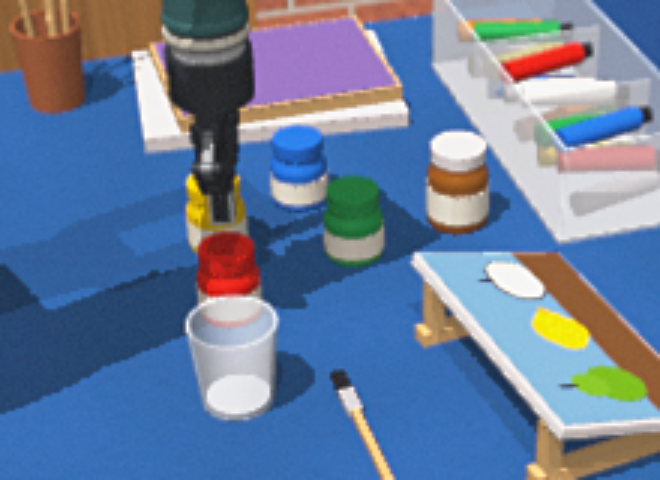

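The fingertips, at crop (222,218), are just above the red lid at (228,245), and nothing has been disturbed. I'll finish the dwell, rise and cross to the cup.

>>> {"method": "carry_out", "body": {"increments": [[[0,0,0],0],[[0,0,0],0],[[0,0,0],0],[[0,0,0],0],[[0,0,0],0],[[0,0,0],0],[[0,0,0],0],[[0,0,0],0],[[0,0,0],0],[[0,0,0],0],[[0,0,0],0],[[0,0,0],0]]}}

```text
time_s: 7.02
ee_pos: [0.4265, 0.2113, 0.122]
orientation: [[-0.942, 0.335, 0.0], [0.335, 0.942, 0.0], [-0.0, 0.0, -1.0]]
contact_force: [0.3, 0.0, -0.4]
finger_gap: 0.0
gripper_force: 0.0
```

>>> {"method": "carry_out", "body": {"increments": [[[0,0,-0.25],0],[[0,0,-0.5],0],[[0,0,-0.75],0],[[0,0,-1.0],0],[[0,0,-1.0],0]]}}

```text
time_s: 7.65
ee_pos: [0.4277, 0.2117, 0.2243]
orientation: [[-0.942, 0.335, 0.005], [0.335, 0.942, 0.002], [-0.004, 0.003, -1.0]]
contact_force: [-0.1, 0.6, -0.3]
finger_gap: -0.002
gripper_force: 0.0
```

>>> {"method": "carry_out", "body": {"increments": [[[-0.13,-0.25,-0.1],0],[[-0.26,-0.5,-0.2],0],[[-0.39,-0.75,-0.28],0],[[-0.53,-0.99,-0.28],0]]}}

```text
time_s: 8.15
ee_pos: [0.4431, 0.0994, 0.2492]
orientation: [[-0.942, 0.335, -0.001], [0.335, 0.942, 0.0], [0.001, -0.0, -1.0]]
contact_force: [0.6, -0.4, -0.8]
finger_gap: -0.0
gripper_force: 0.0
```

>>> {"method": "carry_out", "body": {"increments": [[[-0.13,-0.25,0],0],[[-0.26,-0.5,0],0],[[-0.39,-0.75,0],0],[[-0.53,-0.99,0],0]]}}

```text
time_s: 8.65
ee_pos: [0.4595, -0.0116, 0.2482]
orientation: [[-0.942, 0.335, -0.002], [0.335, 0.942, 0.0], [0.002, -0.0, -1.0]]
contact_force: [0.1, 0.2, -0.4]
finger_gap: -0.002
gripper_force: 0.0
```

>>> {"method": "carry_out", "body": {"increments": [[[-0.13,-0.25,0],0],[[-0.26,-0.5,0],0],[[-0.39,-0.75,0],0],[[-0.53,-0.99,0],0]]}}

```text
time_s: 9.15
ee_pos: [0.4763, -0.1226, 0.2481]
orientation: [[-0.942, 0.335, -0.003], [0.335, 0.942, 0.001], [0.003, 0.0, -1.0]]
contact_force: [-0.2, -0.7, -0.1]
finger_gap: -0.002
gripper_force: 0.0
```

>>> {"method": "carry_out", "body": {"increments": [[[-0.13,-0.25,0],0],[[-0.26,-0.5,0],0],[[-0.39,-0.75,0],0],[[-0.53,-0.99,0],0],[[-0.53,-0.99,0],0],[[-0.53,-0.99,0],0],[[-0.53,-0.99,0],0]]}}

```text
time_s: 10.02
ee_pos: [0.4934, -0.2319, 0.2497]
orientation: [[-0.943, 0.334, -0.0], [0.334, 0.943, 0.001], [0.001, 0.001, -1.0]]
contact_force: [0.1, 0.6, 0.6]
finger_gap: 0.003
gripper_force: 0.0
```

>>> {"method": "carry_out", "body": {"increments": [[[0,0,0.25],0],[[0,0,0.5],0],[[0,0,0.75],0],[[0,0,0.95],0]]}}

```text
time_s: 10.52
ee_pos: [0.4932, -0.2318, 0.154]
orientation: [[-0.943, 0.334, -0.0], [0.334, 0.943, 0.001], [0.001, 0.0, -1.0]]
contact_force: [0.4, 0.5, 0.1]
finger_gap: -0.001
gripper_force: 0.0
```

>>> {"method": "carry_out", "body": {"increments": [[[0,-0.02,0.25],0],[[0,-0.02,0.5],0],[[0,-0.02,0.75],0],[[0,-0.02,0.87],0],[[0,-0.02,0.87],0],[[0,-0.02,0.87],0],[[0,-0.02,0.87],0],[[0,-0.02,0.87],0]]}}

```text
time_s: 11.52
ee_pos: [0.4933, -0.235, 0.0689]
orientation: [[-0.942, 0.335, 0.002], [0.335, 0.942, -0.001], [-0.002, -0.0, -1.0]]
contact_force: [0.2, -0.6, 0.6]
finger_gap: -0.002
gripper_force: 0.0
```

Run:
```python
from h import *
f=grab('side'); cv2.imwrite('pics/side3.png',cv2.resize(f['pixels'][160:340,240:460,::-1],None,fx=3,fy=3))
```

```text
(no output)
```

View pics/side3.png

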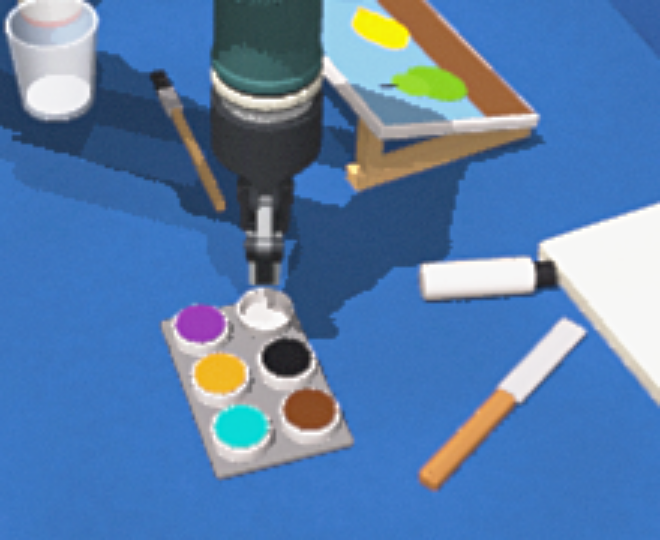

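The fingertips, at crop (265,283), are just above the empty cup at (265,310). I'll finish the dwell, rise and move to the apple.

>>> {"method": "carry_out", "body": {"increments": [[[0,0,0],0],[[0,0,0],0],[[0,0,0],0],[[0,0,0],0],[[0,0,0],0],[[0,0,0],0],[[0,0,0],0],[[0,0,0],0],[[0,0,0],0],[[0,0,0],0],[[0,0,0],0],[[0,0,0],0]]}}

```text
time_s: 13.08
ee_pos: [0.4928, -0.2347, 0.068]
orientation: [[-0.942, 0.335, 0.0], [0.335, 0.942, 0.0], [-0.0, 0.0, -1.0]]
contact_force: [0.9, 0.2, -0.5]
finger_gap: -0.002
gripper_force: 0.0
```

>>> {"method": "carry_out", "body": {"increments": [[[0,0,-0.25],0],[[0,0,-0.5],0],[[0,0,-0.75],0],[[0,0,-0.95],0]]}}

```text
time_s: 13.58
ee_pos: [0.493, -0.2349, 0.1642]
orientation: [[-0.942, 0.335, 0.001], [0.335, 0.942, -0.001], [-0.001, -0.0, -1.0]]
contact_force: [-0.2, -0.0, 0.1]
finger_gap: 0.001
gripper_force: 0.0
```

>>> {"method": "carry_out", "body": {"increments": [[[0,0,-0.25],0],[[0,0,-0.5],0],[[0,0,-0.75],0],[[0,0,-0.87],0],[[0,0,-0.87],0]]}}

```text
time_s: 14.2
ee_pos: [0.4931, -0.2349, 0.2508]
orientation: [[-0.942, 0.335, 0.002], [0.335, 0.942, -0.001], [-0.002, -0.0, -1.0]]
contact_force: [-0.3, 0.2, -0.0]
finger_gap: -0.001
gripper_force: 0.0
```

>>> {"method": "carry_out", "body": {"increments": [[[-0.04,0.24,0],0],[[-0.07,0.48,0],0],[[-0.1,0.72,0],0],[[-0.14,0.94,0],0]]}}

```text
time_s: 14.7
ee_pos: [0.5372, -0.1499, 0.248]
orientation: [[-0.942, 0.335, -0.003], [0.335, 0.942, 0.001], [0.003, 0.0, -1.0]]
contact_force: [-1.3, -0.7, -0.3]
finger_gap: 0.001
gripper_force: 0.0
```

>>> {"method": "carry_out", "body": {"increments": [[[-0.04,0.24,0],0],[[-0.07,0.48,0],0],[[-0.1,0.72,0],0],[[-0.14,0.94,0],0]]}}

```text
time_s: 15.2
ee_pos: [0.5821, -0.066, 0.2483]
orientation: [[-0.942, 0.335, -0.003], [0.335, 0.942, 0.001], [0.003, -0.0, -1.0]]
contact_force: [-0.1, -0.3, 0.1]
finger_gap: 0.001
gripper_force: 0.0
```

>>> {"method": "carry_out", "body": {"increments": [[[-0.04,0.24,0],0],[[-0.07,0.48,0],0],[[-0.1,0.72,0],0],[[-0.14,0.94,0],0]]}}

```text
time_s: 15.7
ee_pos: [0.6274, 0.0181, 0.2495]
orientation: [[-0.942, 0.335, -0.001], [0.335, 0.942, 0.0], [0.001, -0.0, -1.0]]
contact_force: [0.3, -0.6, 0.2]
finger_gap: 0.005
gripper_force: 0.0
```

>>> {"method": "carry_out", "body": {"increments": [[[-0.04,0.24,0],0],[[-0.07,0.48,0],0],[[-0.1,0.72,0],0],[[-0.14,0.94,0],0],[[-0.14,0.94,0],0],[[-0.14,0.94,0],0],[[-0.14,0.94,0],0]]}}

```text
time_s: 16.58
ee_pos: [0.6715, 0.1, 0.2503]
orientation: [[-0.942, 0.336, 0.0], [0.336, 0.942, -0.0], [-0.0, -0.0, -1.0]]
contact_force: [-0.1, -1.4, -0.1]
finger_gap: 0.001
gripper_force: 0.0
```

>>> {"method": "carry_out", "body": {"increments": [[[0,0,0.2],0],[[0,0,0.4],0],[[0,0,0.6],0],[[0,0,0.75],0]]}}

```text
time_s: 17.08
ee_pos: [0.6712, 0.1, 0.1742]
orientation: [[-0.942, 0.336, -0.001], [0.336, 0.942, -0.0], [0.001, -0.0, -1.0]]
contact_force: [0.1, -0.6, -0.5]
finger_gap: -0.001
gripper_force: 0.0
```

>>> {"method": "carry_out", "body": {"increments": [[[0,0,0.2],0],[[0,0,0.4],0],[[0,0,0.55],0],[[0,0,0.66],0],[[0,0,0.66],0],[[0,0,0.66],0],[[0,0,0.66],0],[[0,0,0.66],0],[[0,0,0.66],0],[[0,0,0.66],0],[[0,0,0.66],0],[[0,0,0.66],0]]}}

```text
time_s: 18.58
ee_pos: [0.6716, 0.1007, 0.109]
orientation: [[-0.942, 0.335, -0.0], [0.335, 0.942, 0.0], [0.0, 0.0, -1.0]]
contact_force: [0.6, -0.8, -0.1]
finger_gap: 0.001
gripper_force: 0.0
```

Run:
```python
from h import *
f=grab('side'); cv2.imwrite('pics/side4.png',cv2.resize(f['pixels'][40:240,240:460,::-1],None,fx=3,fy=3))
```

```text
(no output)
```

View pics/side4.png

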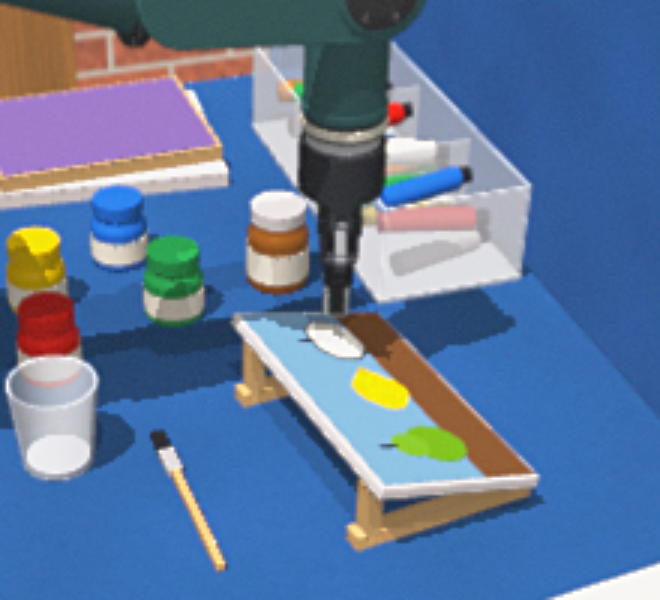

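The fingertips, at crop (336,312), are just above the white apple at (336,340), and nothing has moved.

```bash
python3 -c "
from station import env
print(env.close_job())"
```

```text
the job is handed in; nothing more can be done
None
```

I pointed at the red lid and then the empty cup for over 1.5 s each, then handed the job in with the arm still pointing down at the blank apple; I saw no contact or movement in the pictures, but the job returned no verdict.

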